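# Lock the indexing spindle with its cross pin

### The arm

A 6-joint arm with a two-finger parallel gripper is mounted at the origin on a cart in front of the work surface, level with it; the furniture and walls round the work are solid. World frame = base frame: x ahead of the robot, y to its left, z up, the work surface at z = 0. Lengths are in m, angles in rad, forces in N, time in s.
With the tool pointing down it reaches from about 0.25 to 0.775 m from the base axis. Payload 4 kg.
Tool frame: the origin (TCP) lies at the very end of the fingers, on their centre line; the grasp point (between the pads) lies 19 mm behind it; z points along the fingers, y is the line along which they close (so a half turn about z gives the same grasp; the last joint's range is limited). The gripper opens to 94 mm and grips with 3 to 60 N. Pads are 16 mm wide; open, the fingers measure 119 mm over their backs; the gripper's body (75 mm by 177 mm) begins 78 mm behind the grasp point.
Start: joints at [1.16, 0.087, 1.371, -0, 1.684, -0.103], TCP at [0.167, 0.524, 0.206] pointing down, gripper open.
Joint ranges: [-3.1, 3.1], [-0.76, 2.03], [0.27, 2.55], [-1.08, 4.22], [0.17, 2.65], [-2.57, 2.57]. Speed limits (rad/s): [2.79, 2.79, 3.14, 3.14, 3.14, 3.14].

### API

Orientations are given as [roll, pitch, yaw] about the fixed x, y, z axes, in that order (R = Rz(yaw) Ry(pitch) Rx(roll)).
In Python, from bench import robot, vision gives the robot as it stands.
- The arm moves only by the shell command python3 -m crank 'ROWS'. ROWS is JSON, a list of rows, each a list of 3 entries, a list of its own where there are three numbers: the closure, from 0 (fully open) to 1 (shut), then the shift along the tool's x, y, z in m, then the turn, a rotation vector about the tool's x, y, z in degrees. A call has 1 to 8 rows; each row shifts and turns the commanded pose from where the row before left it, along the tool's axes as they then stand; what a row does not reach is not made up. A row lasts 1/10 s, in which the tool goes at most 50 mm and 8.59 degrees, less where a joint would pass 70% of its speed; a pose out of reach is approached as far as the arm can. A call with a gripper value outside its range is refused whole. The fingers move at their own pace and stop on an object; the grip force is fixed at half the most. Time passes only in rows, so rows that do not move let the fingers close. It gives the time, the measured TCP pose, the force, the opening and the grip force at its end, in the units of the state.
- robot.get_obs(): the state, without advancing time (a new reading comes with each control period).
- vision.snapshot(name): name is "scene" or "top" or "wrist"; returns a dict with "color" (420x560x3 uint8, red, green, blue), "z_map" (420x560 float32, m along the optical axis (not along the pixel's ray), 0 where there is no reading), "fx", "fy", "cx", "cy" (pixels), "R" (3x3) and "t" (3): a world point X has camera coordinates R X + t. Camera axes: x right, y down, z forward; pixel columns grow to the right and rows downward; lengths in m; the calibration is good to about 2 mm. The wrist camera is an equidistant fisheye: a pixel r from the principal point sees the ray r / f radians off the axis. A picture is of the moment at which its call begins.
- robot.close_job(): hands the job in; it is judged then, once.
The state is a dict: "time": time; "joint_positions": joint angles; "qvel": joint speeds; "joint_torque": joint torques, N m; "tool_pos": TCP position; "ee_rot": TCP orientation; "wrist_force": force on the tool from outside, world axes, zero at the start; "wrist_torque": the same for the moment, N m; "width": finger opening in m; "finger_force": force on a finger pad.
Only numpy, scipy, OpenCV 4.12 (cv2) and the standard library are available. Lean on these libraries where they do the work, as an engineer would, in place of code of your own. Each camera call takes 0.05 s, during which the arm holds its last target. There are 200 camera calls.

### The job

Lock the indexing head: pull the locking pin sideways out of its spring clip on the stand, stand it in the guide hole on top of the housing, and crank the spindle slowly away from the robot until you feel the pin fall into the hidden cross-hole and block the crank. Then press the pin right home, its knob down on the housing, and let go of everything. Leave the tools and parts lying around where they are.

Things in the scene. Friction and masses are not known exactly. Their poses are not given: they have to be found in the camera images.
- index_head: fixed indexing head: bare aluminium housing 66 x 56 mm, 104 mm tall, on a dark steel foot plate 126 x 84 x 8 mm. Origin under the centre of the foot plate, z up. A 40 mm spindle lies inside along the y axis; a plain 64 mm steel disc sits on its -y end, the crank on its +y end
- spindle_mid (a point): point on the spindle's axis right under the guide hole, 58 mm above the table. Here a 16 mm cross-hole goes right through the spindle, hidden in the housing; its angle to the crank is not known. The spindle turns against light friction (0.08 Nm)
- guide_mouth (a point): centre of the mouth of the vertical guide hole (16 mm wide, 24 mm deep, edge chamfered 2.5 mm) in the housing's flat top, 104 mm above the table. A pin stood in it with the cross-hole out of line rests on the spindle, its knob's underside about 66 mm above this point. A spring plunger below the spindle stops or slows a falling pin about 22 mm short of home; pushing past it takes about 10 N
- crank_grip (a point): middle of the crank's grey handle sleeve, a level cylinder 18 mm thick, 64 mm long, along the housing's y axis, free to turn on itself. It moves on a circle of 75 mm radius round the spindle's axis, 84 mm to the +y side of the guide hole
- crank_hub (a point): centre of the crank's circle. The crank starts leaning 0.2 to 1.2 rad from upright to the housing's -x side (toward the robot); the cross-hole comes into line 0.5 to 0.9 rad further over toward +x, the stop at least 0.4 rad later. Turn slowly (under 0.6 rad/s); if the pin was missed, turn back. A pin dropped in a few mm blocks the crank; let go of the crank before pressing it home
- pin: locking pin, 122 mm long, 0.08 kg: steel shank 14 mm thick with a conical foot (8 mm wide, 4 mm tall), a 9 mm neck from 79 to 92 mm up, above it a grey round knob 26 mm thick, 30 mm tall. Origin at the foot's underside, z toward the knob. It hangs upright by its neck in the clip, foot 12 mm above the table; shank and knob are too thick to go up or down through the clip
- pin_collar (a point): centre of the knob's flat underside, 92 mm from the pin's foot; it rests on the top of the housing when the pin is home
- pin_stand: fixed steel stand with the C-shaped spring clip, foot plate 92 x 64 x 8 mm. Origin on the table right under the pin's axis as the pin hangs; the post and the clip's back lie on the +x side, the clip opens toward its -x axis. Clip top at 104 mm, clip 9 mm tall. Its jaws resist with about 8 N and snap open when the pin is pulled along -x; it is free after 20 mm
- wrench: bystander: loose open-ended wrench, 172 mm, lying in front of the indexing head
- pliers: bystander: loose pliers, 198 mm, lying behind the indexing head
- capacitor: bystander: loose cylindrical film capacitor, 100 mm with its leads, lying behind the stand
Mind the look-alikes: they are no part of the job. Of the things shaped like the pin, the steel one is meant.

How it is judged:
By the outcome, as a careful person would: the job done as asked, in the order asked, and still so for the second after the job is handed in, with the robot touching nothing.
It also fails if it takes over 64 s, if anything falls off the work surface, if the arm or the gripper's body presses on something with over 40 N, if the wrist force passes 120 N, or if a joint passes its speed limit or range.

## Working session

There is one attempt and no reset: what is moved stays moved. The work goes in short steps, Python scripts to look and compute and a shell command to move; the robot and the scene stay as the last step left them, time stands still between calls to the robot, and variables do not carry over. Pictures are saved under pics/ and viewed, at most 10 in all, crops included, and the job is handed in when it is done.

```bash
mkdir -p pics; ls; cat > h.py <<'E'
import numpy as np, cv2
from bench import robot, vision
def snap(n,f=None):
    s=vision.snapshot(n)
    np.savez('last_'+n+'.npz',**s)
    if f: cv2.imwrite('pics/'+f,s['color'][:,:,::-1])
    return s
def pts(s):
    z=s['z_map'];v,u=np.indices(z.shape)
    P=np.stack([(u-s['cx'])/s['fx']*z,(v-s['cy'])/s['fy']*z,z],-1)
    W=(P-s['t'])@s['R']
    W[z==0]=np.nan
    return W
E
python3 - <<'E'
from h import *
a=snap('scene')['color'];b=snap('top')['color']
cv2.imwrite('pics/scene.png',a[:,:,::-1]);cv2.imwrite('pics/top.png',b[:,:,::-1])
o=robot.get_obs();print(o)
E
```

```text
pics
{'time': 0.1, 'joint_positions': array([ 1.15991246e+00,  8.78791873e-02,  1.37208337e+00, -4.15461257e-06,
        1.68361686e+00, -1.03126167e-01]), 'qvel': array([ 0.00026166, -0.00123421, -0.00220127,  0.00029011, -0.00091405,
       -0.00101897]), 'joint_torque': array([ 1.50386633e-03, -3.41256702e+01, -3.03300297e+01,  7.19020329e-02,
        3.04406835e-02, -7.53851509e-05]), 'tool_pos': array([0.16642784, 0.52369538, 0.2044323 ]), 'ee_rot': array([-3.13961602e+00, -2.00417482e-04,  2.83383429e+00]), 'wrist_force': array([ 1.24522738, -0.51053593,  0.14826872]), 'wrist_torque': array([ 0.03877989,  0.01465932, -0.00644422]), 'finger_force': 0.0, 'width': 0.09387592468325585}
```

View pics/scene.png

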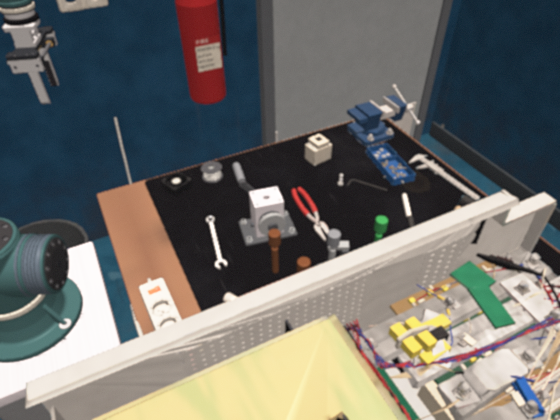

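View pics/top.png

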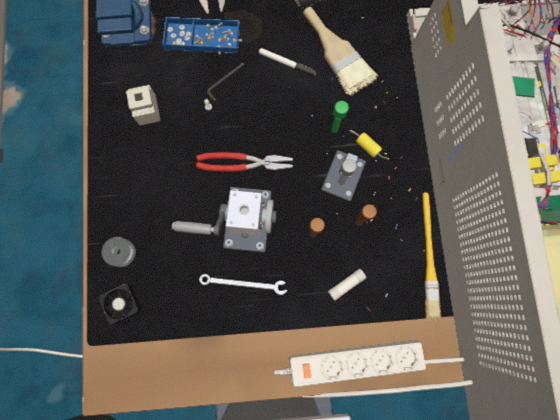

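The top view shows the head at about (245,215), the crank sleeve at about (195,228), and the stand with the steel pin at about (347,168). The copper and green pins are look-alikes. Next I'll measure these points.

```bash
python3 - <<'E'
from h import *
s=dict(np.load('last_top.npz'));W=pts(s);c=s['color']
z=W[...,2]
np.set_printoptions(precision=4,suppress=True)
def q(n,u0,u1,v0,v1,z0,z1):
    m=np.zeros(z.shape,bool);m[v0:v1,u0:u1]=1
    m&=(z>z0)&(z<z1)
    P=W[m];r=cv2.minAreaRect(P[:,:2].astype(np.float32)*1000)
    print(n,len(P),'med',np.median(P,0),'mid',(P.min(0)+P.max(0))/2,'rect',r)
q('housing top',215,285,180,255,.098,.108)
q('foot',215,285,180,255,.004,.014)
q('handle',165,222,210,245,.08,.2)
q('standfoot',318,370,145,205,.004,.014)
q('knob',335,365,145,185,.126,.140)
q('clip/post',335,365,145,185,.05,.112)
q('disc',255,285,195,240,.03,.095)
a=cv2.resize(c[145:205,310:385],None,fx=6,fy=6,interpolation=2)
b=cv2.resize(c[180:255,165:285],None,fx=6,fy=6,interpolation=2)
o=np.zeros((450,1170,3),np.uint8);o[:360,:450]=a;o[:450,450:]=b
o=cv2.resize(o,(800,308));cv2.imwrite('pics/crop1.png',o[:,:,::-1])
for u,v in [(195,228),(215,225),(245,210),(349,165),(349,157),(345,172)]: print(u,v,W[v,u])
# camera centre
print('cam',-s['R'].T@s['t'])
E
```

```text
housing top 1072 med [0.5366 0.0048 0.1043] mid [0.5385 0.012  0.103 ] rect ((535.8540649414062, 13.144283294677734), (73.140869140625, 74.08513641357422), 79.5194320678711)
foot 887 med [0.4988 0.0025 0.0082] mid [ 0.5351 -0.0023  0.009 ] rect ((537.4111328125, -5.187324523925781), (125.60902404785156, 145.94036865234375), 86.74987030029297)
handle 513 med [0.5088 0.0851 0.1257] mid [0.5161 0.0878 0.1077] rect ((521.8829956054688, 86.7111587524414), (81.45674133300781, 45.03794860839844), 80.97157287597656)
standfoot 979 med [ 0.6028 -0.1919  0.0083] mid [ 0.6099 -0.2018  0.009 ] rect ((620.5943603515625, -196.122314453125), (86.9190444946289, 122.40130615234375), 72.74745178222656)
knob 164 med [ 0.5952 -0.1902  0.1339] mid [ 0.5955 -0.1907  0.1317] rect ((595.9032592773438, -190.5190887451172), (24.35913848876953, 24.932905197143555), 38.64915466308594)
clip/post 130 med [ 0.6139 -0.1942  0.1011] mid [ 0.6055 -0.1955  0.0811] rect ((604.8138427734375, -195.64454650878906), (23.450267791748047, 44.697914123535156), 64.78632354736328)
disc 436 med [ 0.5251 -0.0355  0.0774] mid [ 0.532  -0.0322  0.0628] rect ((528.68310546875, -36.22502899169922), (34.37609100341797, 66.29380798339844), 73.04279327392578)
195 228 [0.5068 0.09   0.1272]
215 225 [0.5095 0.055  0.1257]
245 210 [0.5416 0.0036 0.0767]
349 165 [ 0.5958 -0.1899  0.1351]
349 157 [ 0.6191 -0.1967  0.1064]
345 172 [ 0.5865 -0.1832  0.124 ]
cam [ 0.3672 -0.0483  0.9509]
```

View pics/crop1.png

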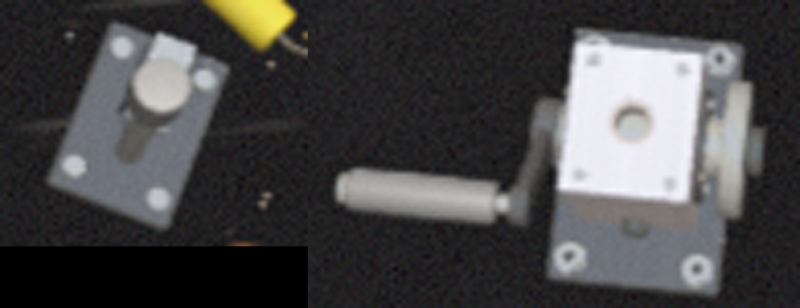

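```bash
python3 - <<'E'
from h import *
s=dict(np.load('last_top.npz'));W=pts(s);c=s['color'];z=W[...,2]
np.set_printoptions(precision=4,suppress=True)
g=c.astype(int).min(-1)
C=-s['R'].T@s['t']
def plane(u,v,h):
    d=s['R'].T@np.array([(u-s['cx'])/s['fx'],(v-s['cy'])/s['fy'],1]);return C+d*(h-C[2])/d[2]
def big(m,name,h):
    m=cv2.morphologyEx(m.astype(np.uint8),cv2.MORPH_OPEN,np.ones((3,3)))
    n,l,st,ce=cv2.connectedComponentsWithStats(m);i=1+st[1:,4].argmax()
    m=(l==i).astype(np.uint8)
    cn=max(cv2.findContours(m,0,2)[0],key=cv2.contourArea)
    P=np.array([plane(*p[0],h)[:2] for p in cn])*1000
    r=cv2.minAreaRect(P.astype(np.float32));print(name,st[i],r);return m
def roi(u0,u1,v0,v1):
    m=np.zeros(z.shape,bool);m[v0:v1,u0:u1]=1;return m
big(roi(315,372,140,208)&(g>60)&(z<.2)&(c[...,0].astype(int)-c[...,2]<40),'stand',.008)
big(roi(215,285,180,255)&(g>180)&(z>.08),'housing',.104)
m=roi(232,258,198,222)&(g<195)
n,l,st,ce=cv2.connectedComponentsWithStats(m.astype(np.uint8))
for i in range(1,n):
    if st[i,4]>20: print('hole',st[i],ce[i],plane(*ce[i],.104))
# handle sleeve
m=roi(165,214,215,240)&(z>.105)
P=W[m];print('sleeve',P.min(0),P.max(0),np.median(P,0)); v=np.linalg.svd(P-P.mean(0),full_matrices=False)[2][0];print(v)
t=m&(z>.12);Q=W[t];print(len(Q),Q.mean(0),z[m].max(),np.percentile(z[m],95))
# knob by colour/height
k=roi(330,370,145,185)&(z>.131);cn=np.argwhere(k).mean(0);print('knob',plane(cn[1],cn[0],.134))
k=roi(330,370,140,175)&(z>.097)&(z<.112);print('post',W[k].mean(0),W[k].min(0),W[k].max(0))
E
```

```text
stand [ 322  151   44   50 1389] ((613.4111328125, -198.81629943847656), (65.0984878540039, 96.14468383789062), 62.84180450439453)
housing [ 227  191   34   38 1061] ((537.9839477539062, 4.686897277832031), (57.17961502075195, 66.61396026611328), 79.96318054199219)
hole [239 205  10   7  50] [243.6  208.18] [0.5397 0.0043 0.104 ]
sleeve [0.4962 0.0591 0.1132] [0.5225 0.1293 0.1332] [0.5089 0.0941 0.1264]
[-0.1822 -0.9832 -0.0036]
396 [0.5092 0.094  0.1261] 0.13316426391897496 0.12954560126297907
knob [ 0.5954 -0.1903  0.134 ]
post [ 0.6145 -0.1991  0.1042] [ 0.5853 -0.2123  0.0995] [ 0.6271 -0.1777  0.1119]
```

```bash
cat >> h.py <<'E'
from scipy.spatial.transform import Rotation as Ro
def to(p,yaw=None):
    "tool-frame shift (mm) to world point p and turn (deg) to tool-down with given yaw"
    o=robot.get_obs();R=Ro.from_euler('xyz',o['ee_rot'])
    print('shift mm',np.round(R.inv().apply(np.array(p)-o['tool_pos'])*1000,1))
    if yaw is not None: print('turn deg',np.round(np.degrees((R.inv()*Ro.from_euler('xyz',[np.pi,0,np.radians(yaw)])).as_rotvec()),1))
E
python3 -c "
from h import *
to([.5954,-.1903,.204],63.5)"
```

```text
shift mm [-625.1 -550.5    1.4]
turn deg [-0.1  0.1 98.9]
```

```bash
python3 -m crank '[[0,[-0.031,-0.0275,0],[0,0,0]],[0,[-0.031,-0.0275,0],[0,0,0]],[0,[-0.031,-0.0275,0],[0,0,0]],[0,[-0.031,-0.0275,0],[0,0,0]],[0,[-0.031,-0.0275,0],[0,0,0]],[0,[-0.031,-0.0275,0],[0,0,0]],[0,[-0.031,-0.0275,0],[0,0,0]],[0,[-0.031,-0.0275,0],[0,0,0]]]'
python3 -m crank '[[0,[-0.031,-0.0275,0],[0,0,0]],[0,[-0.031,-0.0275,0],[0,0,0]],[0,[-0.031,-0.0275,0],[0,0,0]],[0,[-0.031,-0.0275,0],[0,0,0]],[0,[-0.031,-0.0275,0],[0,0,0]],[0,[-0.031,-0.0275,0],[0,0,0]],[0,[-0.031,-0.0275,0],[0,0,0]],[0,[-0.031,-0.0275,0],[0,0,0]]]'
python3 -m crank '[[0,[-0.031,-0.0275,0],[0,0,0]],[0,[-0.031,-0.0275,0],[0,0,0]],[0,[-0.031,-0.0275,0],[0,0,0]],[0,[-0.031,-0.0275,0],[0,0,0]],[0,[0,0,0],[0,0,8.2]],[0,[0,0,0],[0,0,8.2]],[0,[0,0,0],[0,0,8.2]],[0,[0,0,0],[0,0,8.2]]]'
python3 -m crank '[[0,[0,0,0],[0,0,8.2]],[0,[0,0,0],[0,0,8.2]],[0,[0,0,0],[0,0,8.2]],[0,[0,0,0],[0,0,8.2]],[0,[0,0,0],[0,0,8.2]],[0,[0,0,0],[0,0,8.2]],[0,[0,0,0],[0,0,8.2]],[0,[0,0,0],[0,0,8.2]]]'
python3 - <<'E'
from h import *
to([.5954,-.1903,.108],63.5)
s=snap('wrist','w1.png');print({k:s[k] for k in('fx','fy','cx','cy','R','t')})
E
```

```text
time: 0.9
tool_pos: [0.3366, 0.2377, 0.2051]
ee_rot: [-3.141, -0.0, 2.834]
wrist_force: [1.4, 0.2, -0.4]
width: 0.0942
finger_force: 0.0
time: 1.7
tool_pos: [0.5064, -0.047, 0.2049]
ee_rot: [3.141, -0.001, 2.833]
wrist_force: [0.4, 0.2, 0.1]
width: 0.0939
finger_force: 0.0
time: 2.5
tool_pos: [0.5906, -0.1879, 0.2045]
ee_rot: [-3.141, -0.002, 2.255]
wrist_force: [-0.3, 0.2, 0.5]
width: 0.0938
finger_force: 0.0
time: 3.3
tool_pos: [0.5906, -0.1877, 0.2046]
ee_rot: [-3.14, -0.0, 1.111]
wrist_force: [0.2, 0.0, -0.2]
width: 0.0941
finger_force: 0.0
shift mm [-0.2  5.6 96.6]
turn deg [-0.1 -0.   0.1]
{'fx': 325.19226210127806, 'fy': 325.19226210127806, 'cx': 279.3063042695447, 'cy': 208.6390867156429, 'R': array([[ 0.89635833, -0.44332712, -0.00167699],
       [-0.42998225, -0.87028527,  0.24024739],
       [-0.10796765, -0.21462668, -0.97071024]]), 't': array([-0.61263964,  0.06493569,  0.41277825])}
```

View pics/w1.png

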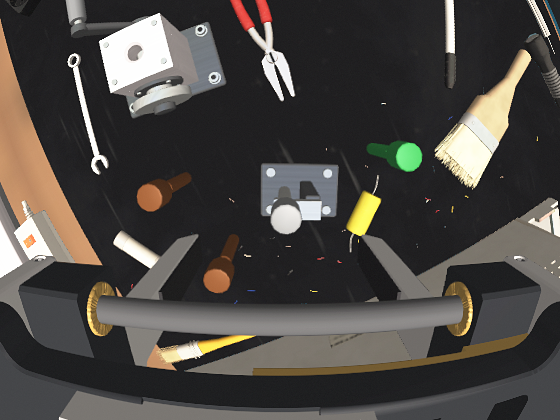

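The wrist view shows the stand squared up with the image. The steel knob is at about (286,218), the post and clip are to its right, and a copper look-alike at (220,275) stands near the left finger. I'll check clearances.

```bash
python3 - <<'E'
from h import *
s=dict(np.load('last_wrist.npz'))
v,u=np.indices(s['z_map'].shape);x=(u-s['cx'])/s['fx'];y=(v-s['cy'])/s['fy'];r=np.hypot(x,y)+1e-9
k=np.tan(r)/r;z=s['z_map'];W=(np.stack([x*k*z,y*k*z,z],-1)-s['t'])@s['R']
c=s['color'].astype(int)
np.set_printoptions(precision=4,suppress=True)
m=(c[...,0]-c[...,2]>50)&(c[...,0]<170)&(c[...,1]<110)&(u>130)&(u<245)&(v>165)&(v<295)
n,l,st,ce=cv2.connectedComponentsWithStats(m.astype(np.uint8))
for i in range(1,n):
    if st[i,4]>80:
        P=W[l==i];top=P[:,2].max();print(st[i],'top',top,P[P[:,2]>top-.004].mean(0),P.min(0))
m=(v>190)&(v<240)&(u>262)&(u<310)&(W[...,2]>.129);P=W[m];print('knob',len(P),(P.min(0)+P.max(0))/2,P.max(0)-P.min(0))
to([*((P.min(0)+P.max(0))/2)[:2],.108],63.5)
t=dict(np.load('last_top.npz'));Wt=pts(t);ct=t['color'].astype(int)
vv,uu=np.indices(ct.shape[:2]);m=(ct[...,0]-ct[...,2]>40)&(vv>195)&(vv<240)&(uu>300)&(uu<380)
n,l,st,ce=cv2.connectedComponentsWithStats(m.astype(np.uint8))
for i in range(1,n):
    if st[i,4]>40:
        P=Wt[l==i];top=np.nanmax(P[:,2]);print('top',st[i],top,P[P[:,2]>top-.006].mean(0))
E
```

```text
knob 782 [ 0.602  -0.1652  0.2565] [0.0393 0.0773 0.255 ]
shift mm [25.3  0.2 96.6]
turn deg [-0.1 -0.  -0.1]
top [357 204  20  20 211] 0.1267911110720103 [ 0.5121 -0.2186  0.1226]
top [310 218  15  19 203] 0.12629992432269097 [ 0.4962 -0.124   0.1224]
```

```bash
cat >> h.py <<'E'
def wray(s,u,v,h):
    x=(u-s['cx'])/s['fx'];y=(v-s['cy'])/s['fy'];r=np.hypot(x,y)+1e-9
    d=s['R'].T@np.array([x*np.sin(r)/r,y*np.sin(r)/r,np.cos(r)]);C=-s['R'].T@s['t'];return C+d*(h-C[2])/d[2]
E
python3 - <<'E'
from h import *
s=dict(np.load('last_wrist.npz'));g=s['color'].min(-1)
m=np.zeros(g.shape,np.uint8);m[195:240,265:305]=g[195:240,265:305]>135
n,l,st,ce=cv2.connectedComponentsWithStats(m)
for i in range(1,n):
    if st[i,4]>40:print(st[i],ce[i],wray(s,*ce[i],.134))
E
```

```text
[271 201  34  33 808] [287.79826733 217.4789604 ] [ 0.59667287 -0.19129704  0.134     ]
[265 205   7   9  43] [268.44186047 208.86046512] [ 0.58601871 -0.17813041  0.134     ]
```

```bash
python3 -m crank '[[0,[0.0005,0.0065,0.02],[0,0,0]],[0,[0,0,0.03],[0,0,0]],[0,[0,0,0.03],[0,0,0]],[0,[0,0,0.0165],[0,0,0]],[1,[0,0,0],[0,0,0]],[1,[0,0,0],[0,0,0]],[1,[0,0,0],[0,0,0]],[1,[0,0,0],[0,0,0]]]'
python3 -m crank '[[1,[0,0,0],[0,0,0]],[1,[0,0,0],[0,0,0]],[1,[0,0,0],[0,0,0]]]'
```

```text
time: 4.15
tool_pos: [0.5979, -0.1906, 0.1109]
ee_rot: [3.138, -0.0, 1.117]
wrist_force: [-0.4, 0.1, -0.1]
width: 0.0653
finger_force: 0.0
time: 4.45
tool_pos: [0.5971, -0.1903, 0.1093]
ee_rot: [3.141, -0.0, 1.116]
wrist_force: [-0.0, 0.3, 0.3]
width: 0.0414
finger_force: 0.0
```

```bash
python3 -m crank '[[1,[0,0,0],[0,0,0]],[1,[0,0,0],[0,0,0]],[1,[0,0,0],[0,0,0]],[1,[0,0,0],[0,0,0]]]'
```

```text
time: 4.85
tool_pos: [0.5968, -0.1902, 0.1089]
ee_rot: [-3.141, -0.0, 1.116]
wrist_force: [-0.2, -0.2, 0.5]
width: 0.0257
finger_force: 30.0
```

```bash
python3 -m crank '[[1,[0,-0.004,0],[0,0,0]],[1,[0,-0.004,0],[0,0,0]],[1,[0,-0.004,0],[0,0,0]],[1,[0,-0.004,0],[0,0,0]],[1,[0,-0.004,0],[0,0,0]],[1,[0,-0.004,0],[0,0,0]],[1,[0,-0.004,0],[0,0,0]],[1,[0,-0.004,0],[0,0,0]]]'
```

```text
time: 5.65
tool_pos: [0.5676, -0.1759, 0.1087]
ee_rot: [-3.141, -0.0, 1.117]
wrist_force: [0.5, 0.3, -0.7]
width: 0.025
finger_force: 30.0
```

```bash
python3 -m crank '[[1,[0,0,-0.02],[0,0,0]],[1,[0,0,-0.035],[0,0,0]],[1,[0,0,-0.035],[0,0,0]],[1,[0,0,-0.03],[0,0,0]],[1,[0.02,-0.014,0],[0,0,0]],[1,[0.03,-0.021,0],[0,0,0]],[1,[0.03,-0.021,0],[0,0,0]],[1,[0.03,-0.021,0],[0,0,0]]]'
python3 -m crank '[[1,[0.025,-0.018,0],[0,0,0]],[1,[0.015,-0.011,0],[0,0,0]],[1,[0,0,0],[0,0,0]],[1,[0,0,0],[0,0,0]]]'
python3 - <<'E'
from h import *
to([.538,.0047,.229],64)
a=snap('wrist')['color'];b=snap('scene')['color']
o=np.hstack([a[60:360,180:400],cv2.resize(b[130:280,200:360],None,fx=2,fy=2,interpolation=2)])
cv2.imwrite('pics/w2.png',o[:,:,::-1])
E
```

```text
time: 6.45
tool_pos: [0.5466, -0.0424, 0.2289]
ee_rot: [-3.141, -0.0, 1.116]
wrist_force: [0.5, -0.1, -1.0]
width: 0.0256
finger_force: 30.0
time: 6.85
tool_pos: [0.5387, 0.0049, 0.229]
ee_rot: [3.141, 0.001, 1.117]
wrist_force: [0.8, -0.7, -1.0]
width: 0.0253
finger_force: 30.0
shift mm [-0.5 -0.5  0. ]
turn deg [ 0.  0. -0.]
```

View pics/w2.png

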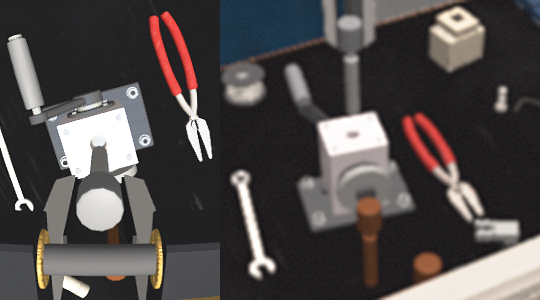

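The pin hangs straight. The foot is at about (277,201) in the wrist view and directly above the hole in the scene view, where the hole is at about (266,197). I'll check the numbers from both views.

```bash
python3 - <<'E'
from h import *
np.set_printoptions(precision=4,suppress=True)
s=dict(np.load('last_wrist.npz'));c=s['color']
t=dict(np.load('last_scene.npz'));cs=t['color']
def pray(s,u,v,h):
    C=-s['R'].T@s['t'];d=s['R'].T@np.array([(u-s['cx'])/s['fx'],(v-s['cy'])/s['fy'],1]);return C+d*(h-C[2])/d[2]
# scene: hole by darkness inside white top; foot: last bright-grey row of shank
g=cs.min(-1).astype(int)
print(g[180:206:1,252:282:2])
print('scene hole',pray(t,266,197,.104),'foot ray @.132',pray(t,266,186,.132))
print('wrist foot',wray(s,277,201,.132), 'knob top', wray(s,280,268,.254))
w=cv2.resize(c[170:230,245:315],None,fx=8,fy=8,interpolation=2);x=cv2.resize(cs[160:215,245:295],None,fx=8,fy=8,interpolation=2)[:480]
o=np.zeros((480,560+400,3),np.uint8);o[:,:560]=w;o[:440,560:]=x[:440]
cv2.imwrite('pics/w3.png',cv2.resize(o,(800,400))[:,:,::-1])
E
```

```text
[[ 24  30  26  31  29  50  94 110 108  56  31  33  33  29  31]
 [ 27  30  28  31  28  47  94 111 109  56  29  30  33  30  33]
 [ 26  30  29  31  30  47  94 110 105  55  31  32  30  31  28]
 [ 28  28  30  28  31  48  94 110 108  54  26  28  29  28  34]
 [ 26  28  32  33  30  45  95 109 107  52  23  30  35  28  31]
 [ 29  27  27  27  30  44  92 108 103  53  50  75  86  42  25]
 [ 44  28  27  30  25  34  81 107 108  95 129 158 165  79  32]
 [ 61  34  25  29  41  55  94 145 168 181 221 228 229 118  24]
 [ 68  51  48  75 106 144 169 220 242 245 251 235 243 154  30]
 [ 85 106 131 167 199 238 243 250 254 253 253 235 245 188  38]
 [150 187 226 243 248 254 253 252 252 252 252 246 251 225  57]
 [221 240 251 254 252 252 252 251 251 251 251 251 253 246  92]
 [235 246 252 252 251 251 251 251 251 251 251 252 253 254 137]
 [237 245 251 251 251 251 251 251 251 252 252 252 252 255 184]
 [246 248 251 251 251 250 248 248 247 251 252 252 252 254 227]
 [252 250 251 251 251 248 230 222 226 248 252 252 252 253 246]
 [252 251 251 251 251 242 191 169 178 242 252 252 251 252 254]
 [252 252 251 252 252 238 170 152 165 242 251 252 252 252 253]
 [249 252 251 251 252 243 189 171 202 248 251 251 251 248 247]
 [241 252 251 251 251 249 233 225 241 251 251 251 251 242 239]
 [229 252 251 251 251 251 249 247 251 252 251 251 251 244 241]
 [200 252 251 251 251 251 251 251 251 251 251 252 253 249 245]
 [180 251 250 250 251 251 251 251 251 252 252 252 250 240 227]
 [160 248 243 245 251 251 252 252 251 251 245 236 224 203 183]
 [139 240 237 242 252 251 251 249 241 230 215 193 174 166 159]
 [126 230 245 244 250 244 235 225 202 182 169 164 156 157 159]]
scene hole [0.537  0.0006 0.104 ] foot ray @.132 [0.5399 0.0047 0.132 ]
wrist foot [0.5403 0.0119 0.132 ] knob top [0.5388 0.0034 0.254 ]
```

View pics/w3.png

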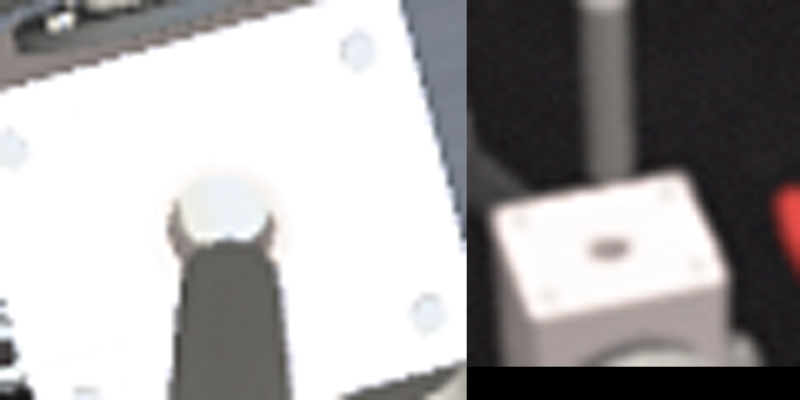

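```bash
python3 - <<'E'
from h import *
s=dict(np.load('last_wrist.npz'))
print('cam',-s['R'].T@s['t'],'hole',wray(s,278.1,203.9,.104),'foot far edge',wray(s,279,206,.132))
to([.538,.0047,.229],64)
E
```

```text
cam [0.56903167 0.06658763 0.40841993] hole [0.5370926  0.00336414 0.104     ] foot far edge [0.53991177 0.00714122 0.132     ]
shift mm [ 0.1 -1.  -0.1]
turn deg [ 0.   0.  -0.1]
```

```bash
python3 -m crank '[[1,[0,-0.0005,0.01],[0,0,0]],[1,[0,0,0.01],[0,0,0]],[1,[0,0,0.005],[0,0,0]],[1,[0,0,0.005],[0,0,0]],[1,[0,0,0.005],[0,0,0]],[1,[0,0,0.005],[0,0,0]],[1,[0,0,0],[0,0,0]]]'
```

```text
time: 7.65
tool_pos: [0.5379, 0.0054, 0.188]
ee_rot: [-3.14, 0.0, 1.116]
wrist_force: [0.6, -0.4, -0.8]
width: 0.0253
finger_force: 30.0
```

```bash
python3 -m crank '[[1,[0,0,0.004],[0,0,0]],[1,[0,0,0.004],[0,0,0]],[1,[0,0,0.003],[0,0,0]],[1,[0,0,0],[0,0,0]],[1,[0,0,0],[0,0,0]]]'
```

```text
time: 8.15
tool_pos: [0.5384, 0.0053, 0.1779]
ee_rot: [3.141, -0.0, 1.116]
wrist_force: [0.1, 0.4, -1.1]
width: 0.0255
finger_force: 30.0
```

```bash
python3 -m crank '[[0,[0,0,0],[0,0,0]],[0,[0,0,0],[0,0,0]],[0,[0,0,0],[0,0,0]],[0,[0,0,0],[0,0,0]],[0,[0,0,-0.02],[0,0,0]],[0,[0,0,-0.03],[0,0,0]],[0,[0,0,-0.03],[0,0,0]],[0,[0,0,0],[0,0,0]]]'
python3 - <<'E'
from h import *
to([.509,.094,.180],79.8)
s=snap('top');W=pts(s);P=W[170:230,225:265].reshape(-1,3);P=P[(P[:,2]>.15)&(P[:,2]<.215)];print(len(P),np.nanmedian(P,0),P[:,2].max() if len(P) else 0)
t=snap('scene');W=pts(t);P=W[130:215,240:290].reshape(-1,3);P=P[(P[:,2]>.11)&(abs(P[:,0]-.538)<.03)&(abs(P[:,1]-.005)<.03)];P=P[P[:,2]<.22];print(len(P),np.median(P,0),np.percentile(P[:,2],[5,50,95]))
cv2.imwrite('pics/s4.png',cv2.resize(t['color'][100:260,170:370],None,fx=3,fy=3,interpolation=2)[:,:,::-1])
E
```

```text
time: 8.95
tool_pos: [0.5404, 0.0052, 0.2635]
ee_rot: [3.132, -0.004, 1.116]
wrist_force: [0.7, 0.5, 1.5]
width: 0.086
finger_force: 0.0
shift mm [ 65.7 -68.   83.1]
turn deg [  0.6  -0.1 -15.8]
25 [0.53083363 0.00801712 0.19891344] 0.2035093069067585
311 [ 0.53697095 -0.00288296  0.17974274] [0.11785336 0.17974274 0.20061409]
```

View pics/s4.png

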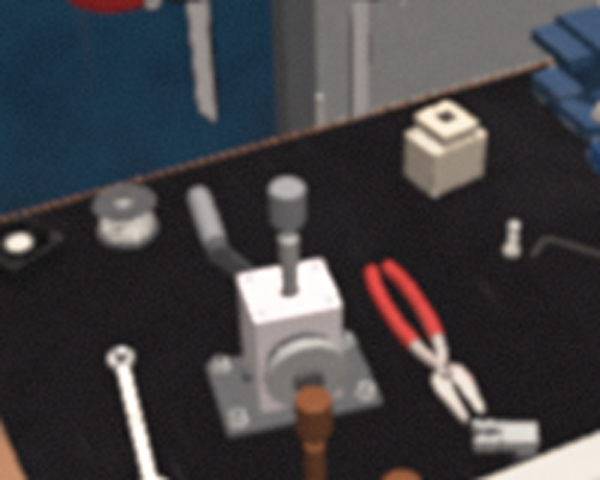

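The pin stands in the guide with its knob top at 0.200, as expected. Now the crank handle.

```bash
python3 -m crank '[[0,[0.022,-0.023,0],[0,0,0]],[0,[0.022,-0.023,0],[0,0,0]],[0,[0.022,-0.023,0],[0,0,0]],[0,[0,0,0],[0,0,-8]],[0,[0,0,0],[0,0,-8]],[0,[0,0,0.03],[0,0,0]],[0,[0,0,0.03],[0,0,0]],[0,[0,0,0],[0,0,0]]]'
python3 -c "
from h import *
to([.509,.094,.0995],79.8)"
```

```text
time: 9.85
tool_pos: [0.5014, 0.0947, 0.191]
ee_rot: [-3.129, 0.003, 1.396]
wrist_force: [-0.1, -0.6, -0.7]
width: 0.0939
finger_force: 0.0
shift mm [ 0.9  8.7 91.4]
turn deg [-0.7  0.2  0.2]
```

```bash
python3 -m crank '[[0,[0,0.004,0.02],[0,0,0]],[0,[0,0,0.03],[0,0,0]],[0,[0,0,0],[0,0,0]],[0,[0,0,0],[0,0,0]]]'
python3 -c "
from h import *
to([.509,.094,.0995],79.8)"
```

```text
time: 10.25
tool_pos: [0.509, 0.0942, 0.1482]
ee_rot: [-3.14, 0.0, 1.396]
wrist_force: [-0.0, -0.5, 0.3]
width: 0.094
finger_force: 0.0
shift mm [-0.2  0.1 48.7]
turn deg [-0.1  0.   0.2]
```

```bash
python3 -m crank '[[0,[0,0,0.024],[0,0,0]],[0,[0,0,0.024],[0,0,0]],[0,[0,0,0],[0,0,0]],[1,[0,0,0],[0,0,0]],[1,[0,0,0],[0,0,0]],[1,[0,0,0],[0,0,0]],[1,[0,0,0],[0,0,0]],[1,[0,0,0],[0,0,0]]]'
python3 -m crank '[[1,[0,0,0],[0,0,0]],[1,[0,0,0],[0,0,0]],[1,[0,0,0],[0,0,0]],[1,[0,0,0],[0,0,0]],[1,[0,0,0],[0,0,0]],[1,[0,0,0],[0,0,0]],[1,[0,0,0],[0,0,0]]]'
```

```text
time: 11.05
tool_pos: [0.5096, 0.0943, 0.1007]
ee_rot: [3.14, -0.0, 1.396]
wrist_force: [0.1, -0.3, 0.1]
width: 0.0576
finger_force: 0.0
time: 11.75
tool_pos: [0.5089, 0.0943, 0.0999]
ee_rot: [-3.141, -0.0, 1.396]
wrist_force: [-1.3, 1.4, 0.9]
width: 0.018
finger_force: 30.0
```

```bash
python3 -m crank '[[1,[0,0.0025,-0.0017],[0,0,0]],[1,[0,0.0025,-0.0016],[0,0,0]],[1,[0,0.0026,-0.0015],[0,0,0]],[1,[0,0.0026,-0.0014],[0,0,0]],[1,[0,0.0027,-0.0013],[0,0,0]],[1,[0,0.0027,-0.0012],[0,0,0]],[1,[0,0.0028,-0.0011],[0,0,0]],[1,[0,0.0028,-0.001],[0,0,0]]]'
python3 -c "
from h import *
s=snap('top');W=pts(s);P=W[170:230,225:265].reshape(-1,3);P=P[(P[:,2]>.11)&(P[:,2]<.215)];print(len(P),np.median(P,0),P[:,2].max())
s=snap('scene');W=pts(s);P=W[130:215,240:290].reshape(-1,3);P=P[(P[:,2]>.11)&(abs(P[:,0]-.538)<.03)&(abs(P[:,1]-.005)<.03)];P=P[P[:,2]<.22];print(len(P),P[:,2].max(),np.percentile(P[:,2],95))"
```

```text
time: 12.55
tool_pos: [0.5304, 0.0904, 0.1107]
ee_rot: [3.142, 0.0, 1.396]
wrist_force: [-2.1, 0.2, -0.9]
width: 0.0182
finger_force: 30.0
221 [0.52551991 0.00466346 0.19929617] 0.2033089593369745
309 0.20223910513795348 0.20076916873231054
```

```bash
cat > chk.py <<'E'
from h import *
s=snap('scene');W=pts(s);P=W[130:215,240:290].reshape(-1,3);P=P[(P[:,2]>.11)&(abs(P[:,0]-.538)<.03)&(abs(P[:,1]-.005)<.03)];P=P[P[:,2]<.22];print('knob top',len(P),np.percentile(P[:,2],95))
E
python3 -m crank '[[1,[0,0.0022,-0.0007],[0,0,0]],[1,[0,0.0022,-0.0006],[0,0,0]],[1,[0,0.0022,-0.0005],[0,0,0]],[1,[0,0.0022,-0.0005],[0,0,0]],[1,[0,0.0022,-0.0004],[0,0,0]],[1,[0,0.0022,-0.0003],[0,0,0]]]'
python3 chk.py
```

```text
time: 13.25
tool_pos: [0.5431, 0.088, 0.1134]
ee_rot: [-3.141, 0.0, 1.396]
wrist_force: [-1.4, -0.9, -2.8]
width: 0.0184
finger_force: 30.0
knob top 310 0.19982216046730228
```

```bash
python3 -m crank '[[1,[0,0.0022,-0.0003],[0,0,0]],[1,[0,0.0022,-0.0002],[0,0,0]],[1,[0,0.0022,-0.0001],[0,0,0]],[1,[0,0.0022,0],[0,0,0]]]'
python3 chk.py
```

```text
time: 13.7
tool_pos: [0.5516, 0.0865, 0.114]
ee_rot: [-3.141, 0.001, 1.396]
wrist_force: [-2.2, -2.4, -2.9]
width: 0.0179
finger_force: 30.0
knob top 308 0.19968210094678357
```

```bash
python3 -m crank '[[1,[0,0.0022,0],[0,0,0]],[1,[0,0.0022,0.0001],[0,0,0]],[1,[0,0.0022,0.0001],[0,0,0]]]'
python3 chk.py
python3 -m crank '[[1,[0,0.0022,0.0002],[0,0,0]],[1,[0,0.0022,0.0003],[0,0,0]],[1,[0,0.0022,0.0003],[0,0,0]]]'
python3 chk.py
```

```text
time: 14.05
tool_pos: [0.5581, 0.0853, 0.1138]
ee_rot: [-3.141, 0.001, 1.396]
wrist_force: [-2.1, -3.4, -5.7]
width: 0.018
finger_force: 30.0
knob top 309 0.19943935811328178
time: 14.4
tool_pos: [0.5646, 0.0841, 0.113]
ee_rot: [-3.141, 0.001, 1.396]
wrist_force: [-2.8, -3.9, -6.6]
width: 0.018
finger_force: 30.0
knob top 223 0.16545373427455462
```

The pin has dropped. I'll hold still and confirm.

```bash
python3 -m crank '[[1,[0,0,0],[0,0,0]],[1,[0,0,0],[0,0,0]],[1,[0,0,0],[0,0,0]]]'
python3 chk.py
python3 -m crank '[[1,[0,0.0015,0.0003],[0,0,0]],[1,[0,0.0015,0.0003],[0,0,0]],[1,[0,0,0],[0,0,0]]]'
```

```text
time: 14.75
tool_pos: [0.5648, 0.0841, 0.113]
ee_rot: [-3.142, 0.001, 1.395]
wrist_force: [-0.1, -4.5, -9.7]
width: 0.0181
finger_force: 30.0
knob top 160 0.13596701491224683
time: 15.1
tool_pos: [0.5671, 0.0836, 0.1125]
ee_rot: [-3.14, 0.001, 1.395]
wrist_force: [-2.8, -5.8, -8.1]
width: 0.0181
finger_force: 30.0
```

```bash
python3 -m crank '[[1,[0,0.0015,0.0004],[0,0,0]],[1,[0,0.0015,0.0004],[0,0,0]],[1,[0,0.0015,0.0004],[0,0,0]]]'
python3 -m crank '[[1,[0,0.0015,0.0004],[0,0,0]],[1,[0,0.0015,0.0004],[0,0,0]],[1,[0,0,0],[0,0,0]]]'; python3 chk.py
```

```text
time: 15.4
tool_pos: [0.5713, 0.0829, 0.1114]
ee_rot: [-3.14, 0.001, 1.396]
wrist_force: [-3.6, -3.6, -4.9]
width: 0.0182
finger_force: 30.0
time: 15.7
tool_pos: [0.5738, 0.0825, 0.1106]
ee_rot: [-3.139, 0.001, 1.396]
wrist_force: [-4.1, -4.6, -6.1]
width: 0.0181
finger_force: 30.0
knob top 162 0.13552796093428296
```

```bash
python3 -m crank '[[1,[0,0.0015,0.0005],[0,0,0]],[1,[0,0.0015,0.0005],[0,0,0]],[1,[0,0,0],[0,0,0]]]'
python3 -m crank '[[1,[0,0.0015,0.0005],[0,0,0]],[1,[0,0.0015,0.0005],[0,0,0]],[1,[0,0,0],[0,0,0]]]'; python3 - <<'E'
from h import *
s=snap('scene')
cv2.imwrite('pics/s5.png',cv2.resize(s['color'][100:260,170:370],None,fx=3,fy=3,interpolation=2)[:,:,::-1])
E
```

```text
time: 16.05
tool_pos: [0.5763, 0.082, 0.1097]
ee_rot: [-3.137, 0.001, 1.396]
wrist_force: [-6.0, -4.8, -4.6]
width: 0.0178
finger_force: 30.0
time: 16.35
tool_pos: [0.5781, 0.0817, 0.109]
ee_rot: [-3.135, 0.001, 1.396]
wrist_force: [-9.0, -4.9, -2.8]
width: 0.0183
finger_force: 30.0
```

View pics/s5.png

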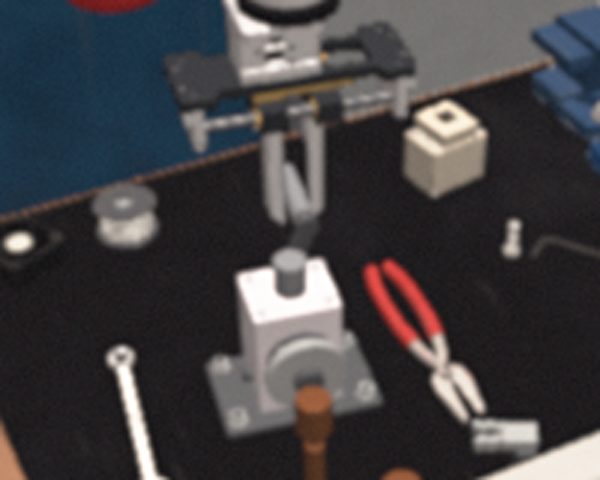

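The knob is almost down on the housing (at about (290,258) in the crop), and the crank force is climbing to 9 N with the tool lagging, so the crank is blocked. I'll ease back and let go.

```bash
python3 -m crank '[[1,[0,-0.003,-0.001],[0,0,0]],[1,[0,-0.003,-0.001],[0,0,0]],[0,[0,0,0],[0,0,0]],[0,[0,0,0],[0,0,0]],[0,[0,0,0],[0,0,0]],[0,[0,0,0],[0,0,0]],[0,[0,0,0],[0,0,0]],[0,[0,0,-0.02],[0,0,0]]]'
python3 -m crank '[[0,[0,0,-0.03],[0,0,0]],[0,[0,0,-0.03],[0,0,0]],[1,[0,0,-0.03],[0,0,0]],[1,[0,0,0],[0,0,0]],[1,[0,0,0],[0,0,0]],[1,[0,0,0],[0,0,0]],[1,[0,0,0],[0,0,0]],[1,[0,0,0],[0,0,0]]]'
python3 chk.py; python3 - <<'E'
from h import *
s=dict(np.load('last_scene.npz'));W=pts(s);P=W[160:215,240:290].reshape(-1,3);P=P[(P[:,2]>.128)&(P[:,2]<.15)&(abs(P[:,0]-.538)<.03)&(abs(P[:,1]-.005)<.03)];print(len(P),P.mean(0))
to([.538,.0047,.160],79.8)
E
```

```text
time: 17.2
tool_pos: [0.5733, 0.0827, 0.1279]
ee_rot: [-3.136, 0.001, 1.396]
wrist_force: [-0.1, -0.0, -0.8]
width: 0.0623
finger_force: 0.0
time: 18.0
tool_pos: [0.5745, 0.0826, 0.2191]
ee_rot: [-3.139, 0.0, 1.396]
wrist_force: [-0.6, 0.4, -0.2]
width: 0.0374
finger_force: 0.0
knob top 157 0.13582727896596142
87 [ 5.36220144e-01 -1.67251469e-04  1.33322108e-01]
shift mm [-83.  -22.4  59.5]
turn deg [-0.1  0.   0.2]
```

```bash
python3 -m crank '[[1,[-0.02,-0.0055,0],[0,0,0]],[1,[-0.021,-0.0055,0],[0,0,0]],[1,[-0.021,-0.0055,0],[0,0,0]],[1,[-0.021,-0.006,0],[0,0,0]],[1,[0,0,0.02],[0,0,0]],[1,[0,0,0.02],[0,0,0]],[1,[0,0,0.02],[0,0,0]],[1,[0,0,0],[0,0,0]]]'
python3 -m crank '[[1,[0,0,0.006],[0,0,0]],[1,[0,0,0.005],[0,0,0]],[1,[0,0,0.005],[0,0,0]],[1,[0,0,0.002],[0,0,0]],[1,[0,0,0],[0,0,0]],[1,[0,0,0],[0,0,0]]]'
```

```text
time: 18.85
tool_pos: [0.5362, 0.0049, 0.157]
ee_rot: [-3.134, 0.0, 1.395]
wrist_force: [-0.5, -0.4, 0.5]
width: 0.0005
finger_force: 0.0
time: 19.45
tool_pos: [0.5387, 0.0048, 0.1431]
ee_rot: [3.141, -0.0, 1.396]
wrist_force: [-0.5, 0.4, 0.0]
width: 0.0004
finger_force: 0.0
```

```bash
python3 -m crank '[[1,[0,0,0.003],[0,0,0]],[1,[0,0,0.003],[0,0,0]],[1,[0,0,0.002],[0,0,0]],[1,[0,0,0],[0,0,0]]]'
python3 -m crank '[[1,[0,0,0.002],[0,0,0]],[1,[0,0,0.001],[0,0,0]],[1,[0,0,0],[0,0,0]]]'
```

```text
time: 19.85
tool_pos: [0.5384, 0.0048, 0.1346]
ee_rot: [-3.141, -0.0, 1.396]
wrist_force: [0.1, 0.7, -0.4]
width: 0.0006
finger_force: 0.0
time: 20.15
tool_pos: [0.539, 0.0047, 0.1343]
ee_rot: [3.139, -0.0, 1.396]
wrist_force: [-2.9, 0.1, 8.3]
width: 0.0003
finger_force: 4.1
```

```bash
python3 -m crank '[[1,[0,0,0.002],[0,0,0]],[1,[0,0,0.002],[0,0,0]],[1,[0,0,0],[0,0,0]]]'; python3 -m crank '[[1,[0,0,0.002],[0,0,0]],[1,[0,0,0],[0,0,0]],[1,[0,0,0],[0,0,0]]]'
```

```text
time: 20.45
tool_pos: [0.5392, 0.0047, 0.134]
ee_rot: [3.137, -0.0, 1.396]
wrist_force: [-8.2, 0.9, 21.3]
width: 0.0003
finger_force: 10.4
time: 20.75
tool_pos: [0.5393, 0.0047, 0.134]
ee_rot: [3.135, -0.0, 1.396]
wrist_force: [-11.1, -0.1, 26.9]
width: 0.0005
finger_force: 13.5
```

The pin is hard against the housing at 0.134, with 27 N and no further travel. I'll retract and verify.

```bash
python3 -m crank '[[1,[0,0,-0.01],[0,0,0]],[1,[0,0,-0.03],[0,0,0]],[1,[0,0,-0.04],[0,0,0]],[1,[0,0,-0.04],[0,0,0]],[1,[0,0,0],[0,0,0]],[1,[0,0,0],[0,0,0]],[1,[0,0,0],[0,0,0]]]'
python3 chk.py; python3 - <<'E'
from h import *
s=dict(np.load('last_scene.npz'))
cv2.imwrite('pics/s6.png',cv2.resize(s['color'][140:260,200:340],None,fx=5,fy=5,interpolation=2)[:,:,::-1])
E
```

```text
time: 21.45
tool_pos: [0.5378, 0.0048, 0.2439]
ee_rot: [-3.138, 0.0, 1.396]
wrist_force: [0.4, 0.2, -0.6]
width: 0.0006
finger_force: 0.0
knob top 160 0.13538312028268595
```

View pics/s6.png

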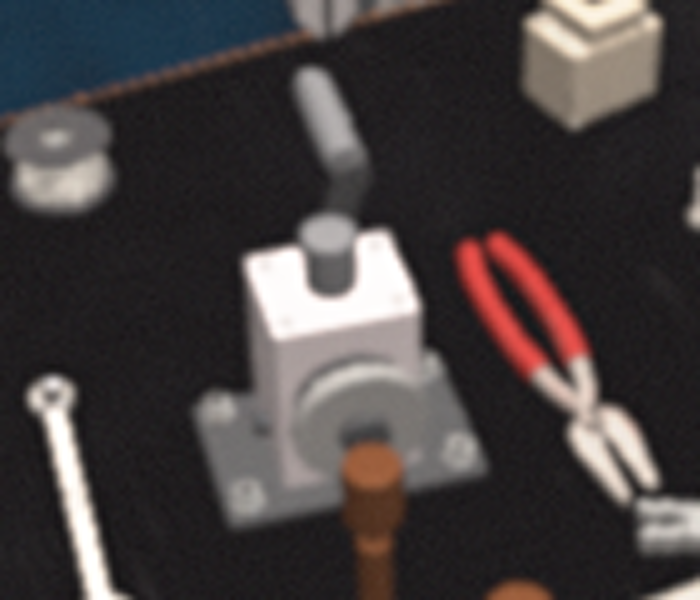

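The knob sits flush on the housing at about (328,255) in the crop, the crank is leaning past upright, and the gripper is clear. I'm handing the job in.

```bash
python3 -c "
from bench import robot
print(robot.close_job())"
```

```text
the job is handed in; nothing more can be done
None
```

The indexing head is locked and the job is handed in at about 21.5 s: the pin fell into the cross-hole and blocked the crank, I pressed it home with the knob on the housing, and the robot is touching nothing.

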